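Stopper the leaning bamboo flask

ROBOT

A 6-joint arm with a two-finger parallel gripper is mounted at the origin on the work surface. World frame = base frame: x ahead of the robot, y to its left, z up, the work surface at z = 0. Lengths are in m, angles in rad, forces in N, time in s.
With the tool pointing down it reaches from about 0.25 to 0.85 m from the base axis. Payload 12.5 kg.
Tool frame: the origin (TCP) lies between the finger pads; the fingertips stand tip_extent ahead of it and the grasp point (between the pads) lies 8 mm behind it (tip_extent is the distance from the TCP to the fingertips, in m); z points along the fingers, y is the line along which they close (so a half turn about z gives the same grasp; the last joint's range is limited). The gripper opens to 93 mm and grips with 3 to 60 N. Pads are 15 mm wide; open, the fingers measure 128 mm over their backs; the gripper's body (75 mm by 188 mm) begins 65 mm behind the grasp point.
Start: joints at [1.095, 0.351, 1.652, -0, 1.139, -0.085], TCP at [0.209, 0.509, 0.23] pointing down, gripper open.
Joint ranges: [-2.75, 2.75], [-0.79, 2.1], [0.01, 2.65], [-1.57, 4.71], [0.07, 3.14], [-2.87, 2.87]. Speed limits (rad/s): [2.22, 2.22, 2.79, 3.14, 3.14, 3.14].

INTERFACE

Orientations are given as [roll, pitch, yaw] about the fixed x, y, z axes, in that order (R = Rz(yaw) Ry(pitch) Rx(roll)).
In Python, from plant import * gives the robot as it stands. The module is installed in compiled form; this text tells all that it offers.
- The arm moves only by the tool apply_moves, never from a script. Its arguments are lists of equal length, an entry for each row: "travel": the shift along the tool's x, y, z in m, a list of three; "turn": the turn about the tool's z in rad. In form: {"travel": [[x, y, z], ...], "turn": [turn, ...]}. A call has exactly 10 rows; each row is the pose to reach, as a shift and turn from the pose commanded when the call began, along the tool's axes at that moment; what a row does not reach only later rows make up. A row lasts 1/8 s, in which the tool goes at most 62.5 mm and 10.7 degrees, less where a joint would pass 70% of its speed; a pose out of reach is approached as far as the arm can. A call with a gripper value outside its range is refused whole. "gripper" is the opening, from 0 (shut) to 1 (fully open), set as the call begins (left out, the last holds). The fingers move at their own pace and stop on an object; "newtons" is the grip in N (left out, the last holds). Time passes only in rows, so rows that repeat a pose let the fingers close, or fill a call up. It gives the time, the measured TCP pose, the force, the opening and the grip force at its end, in the units of the state.
- observe(): the state, without advancing time (a new reading comes with each control period).
- capture(name): name is "scene" or "side" or "wrist"; returns (picture, depth): 400x640x3 uint8, red, green, blue; 400x640 float32, m along the optical axis (not along the pixel's ray), 0 where there is no reading.
- calibration(name): a dict with "vfov" (degrees; the focal length in pixels is half the picture's height over the tangent of half this angle, whatever the lens; pixels are square), "cx", "cy" (the principal point, pixels), "rvec" (rotation vector, rad) and "tvec" (3), from world to camera coordinates, as OpenCV has them. Camera axes: x right, y down, z forward; pixel columns grow to the right and rows downward; lengths in m; the calibration is good to about 2 mm. A picture is of the moment at which its call begins: read the wrist's pose just before it. calibration takes no time and is no camera call; for the wrist camera it gives the pose at the moment of the call.
- job_done(): hands the job in; it is judged then, once.
The state is a dict: "time_s": time; "joint_pos": joint angles; "qvel": joint speeds; "joint_efforts": joint torques, N m; "tool_pos": TCP position; "orientation": TCP orientation; "force": force on the tool from outside, world axes, zero at the start; "wrist_torque": the same for the moment, N m; "finger_gap": opening from 0.0 (shut) to 1.0 (fully open); "finger_force": force on a finger pad.
Only numpy, scipy, OpenCV 4.12 (cv2) and the standard library are available. Lean on these libraries where they do the work, as an engineer would, in place of code of your own. Each camera call takes 0.05 s, during which the arm holds its last target. There are 200 camera calls.

TASK

Set the slim pale wooden stopper, narrow end first, into the neck of the leaning bamboo flask and let go of it, so that it stands there in the cork seal, still well proud of the rim. Then press it down along the flask until it bottoms and goes no further under a firm push of about 20 N; much more (50 N) would split the bamboo. Leave the dark bung, the hammer, the bamboo tube and the strips where they lie, and take the hand away.

Things in the scene. Friction and masses are not known exactly. Their poses are not given: they have to be found in the camera images.
- stopper_center (a point): Slim pale wooden stopper (loose, 110 mm long, about 0.12 kg), standing upright on its narrow end; this is the point on its axis half-way up, 55 mm above its narrow end face; z runs along its axis from the narrow end to the broad end. Nose: the lowest 40 mm, 30 mm across at the tip (chamfered), widening to 34 mm. Then a square step out to 40 mm (the shoulder), widening evenly to 44 mm at the flat broad end.
- stopper_top (a point): Centre of the stopper's flat broad end, 55 mm above stopper_center.
- stopper_tip (a point): Centre of the stopper's narrow end face, 55 mm below stopper_center.
- flask_mouth (a point): Centre of the round mouth of the leaning green bamboo flask, in the plane of its pale rim; z points out of the flask along its axis, which leans 22 degrees (0.38 rad) from vertical. The flask is fixed: 72 mm across outside, 140 mm long, bore 47 mm wide, The stopper is home when its broad end is 2 to 12 mm proud of the rim, differently in each flask; fingers holding its sides hit the rim before that.
- seal_mid (a point): Fixed point on the flask's axis, 34 mm below the rim. Near here (30 to 38 mm below the rim) is at the start the top face of a brown cork ring in the bore (hole 37 mm). The stopper's nose passes the hole, its shoulder lands on the ring, 32 to 40 mm proud; the ring bears its weight and slides down against 8 N of friction, without springing back.
- node (a point): Fixed point on the flask's axis, 103 mm below the rim: the middle of the range (98 to 108 mm, differently each time, unseen) in which the bamboo's solid node wall closes the bore. The stopper is home when its narrow end stands on that wall; the push then rises above the 8 N of the sliding ring and nothing moves any more.
- stand: Fixed pale timber block that holds the flask, 170 x 120 x 50 mm (x, y, z); origin at the centre of its underside. The flask rises from its top and leans towards the block's own -x.
- bigbung_center (a point): Dark brown thick bung of the same shape, 110 mm tall, 62 mm across the top, upright and loose; point half-way up its axis. Too thick for this flask; to be left alone.
- hammer_grip (a point): Hammer with a wooden handle, lying loose; point at the middle of its handle. To be left alone.
- tube_center (a point): Cut green bamboo tube lying loose on its side, 66 mm across, 180 mm long along its own y; its centre. To be left alone.
- strips: Flat grid of bamboo strips glued together, 160 x 75 x 9 mm, lying loose; origin at the centre of its underside. To be left alone.

How it is judged:
By the outcome, as a careful person would: the job done as asked, in the order asked, and still so for the second after the job is handed in, with the robot touching nothing.
It also fails if it takes over 64 s, if anything falls off the work surface, if the arm or the gripper's body presses on something with over 40 N, if the wrist force passes 120 N, or if a joint passes its speed limit or range.

## Working session

There is one attempt and no reset: what is moved stays moved. The work goes in short steps, Python scripts to look and compute and a tool call to move; the robot and the scene stay as the last step left them, time stands still between calls to the robot, and variables do not carry over. Pictures are saved under pics/ and viewed, at most 10 in all, crops included, and the job is handed in when it is done.

Besides the shell and the picture viewer there is one more tool, called after "Call:" as name(argument=value, ...), one argument or row to a line, values as JSON. apply_moves: Moves the arm, as the interface text tells. Its arguments: {"type":"object","properties":{"travel":{"type":"array"},"turn":{"type":"array"},"gripper":{"type":"number"},"newtons":{"type":"number"}},"required":["travel","turn"]}

```bash
mkdir -p pics; cat > h.py <<'E'
from plant import *
import numpy as np, cv2
def cam(n):
    c=calibration(n); f=200/np.tan(np.radians(c['vfov'])/2)
    R=cv2.Rodrigues(np.array(c['rvec'],float))[0]; return c,f,R,np.array(c['tvec'],float).ravel()
def cloud(n,d,C=None):
    c,f,R,t=C or cam(n); v,u=np.mgrid[0:400,0:640]
    P=np.stack([(u-c['cx'])/f*d,(v-c['cy'])/f*d,d],-1)
    return (P-t)@R
def snap(n,tag):
    C=cam(n); im,d=capture(n); cv2.imwrite(f'pics/{tag}.png',im[:,:,::-1]); np.savez(f'{tag}.npz',im=im,d=d,X=cloud(n,d,C)); return im,d
E
python3 - <<'E'
from h import *
print(observe())
for n in('scene','side','wrist'):
    c=calibration(n); print(n,c); snap(n,n+'1')
a=[cv2.imread(f'pics/{n}1.png') for n in('scene','side')]
cv2.imwrite('pics/both.png',cv2.resize(np.vstack(a),(480,600)))
E
```

```text
{'time_s': 0.0, 'joint_pos': array([ 1.09539346e+00,  3.51253795e-01,  1.65239233e+00,  1.48974350e-05,
        1.13906782e+00, -8.45496426e-02]), 'qvel': array([-3.29655152e-04,  2.23811034e-04, -7.12028693e-04, -1.06185970e-04,
        9.77324786e-04,  4.10816959e-05]), 'joint_efforts': array([ 5.77720275e-04, -4.97316277e+01, -2.85263693e+01,  6.99315732e-02,
        2.56170362e-02, -1.29821929e-04]), 'tool_pos': array([0.20934311, 0.50826745, 0.22910387]), 'orientation': array([-3.14047651e+00, -1.08166614e-04,  2.75073313e+00]), 'force': array([-0.78638724, -0.55297876, -1.02475047]), 'wrist_torque': array([ 0.00289844, -0.02386822, -0.04187806]), 'finger_force': 0.0, 'finger_gap': 0.9991851991832059}
scene {'vfov': 57.56249151821533, 'cx': 319.0961603871958, 'cy': 203.25691593321156, 'rvec': array([ 2.49434919,  0.83487922, -0.22517518]), 'tvec': array([-0.47013482, -0.19229006,  1.22622394])}
side {'vfov': 43.87474125773947, 'cx': 327.4126693611218, 'cy': 204.21872681454786, 'rvec': array([ 2.13532985, -0.13069346,  0.08318636]), 'tvec': array([-0.54409932,  0.16992183,  1.34930226])}
wrist {'vfov': 71.84902767403044, 'cx': 316.8908489840776, 'cy': 196.19910336504475, 'rvec': array([-2.39855453, -1.60670771, -0.23771576]), 'tvec': array([-0.55099901, -0.03333965,  0.3908169 ])}
```

View pics/scene1.png

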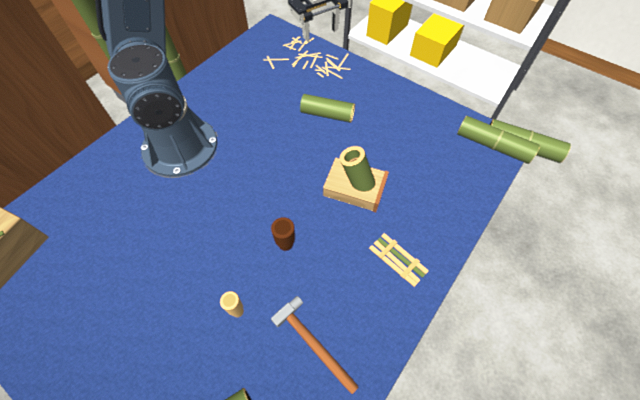

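View pics/side1.png

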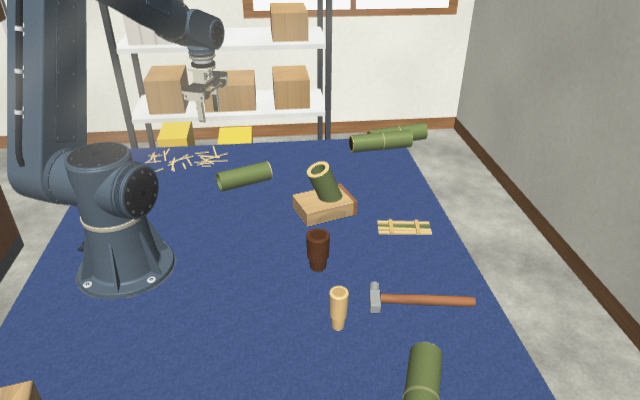

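The scene view shows the stopper at (231,300), the flask mouth at (355,155) and the bung at (284,232). In the side view the stopper is at (339,305) and the mouth at (319,169).

```bash
python3 - <<'E'
from h import *
np.set_printoptions(precision=4,suppress=True)
def box(n,u0,u1,v0,v1):
    z=np.load(n+'.npz'); m=np.zeros((400,640),bool); m[v0:v1,u0:u1]=1
    return z['X'][m&(z['d']>0)],z['im'][m&(z['d']>0)]
for n,st,bb,fl in(('scene1',(215,250,285,325),(265,300,212,255),(335,380,140,198)),('side1',(325,352,280,335),(300,335,225,273),(303,345,158,205))):
    for k,b in(('stop',st),('bung',bb)):
        P,_=box(n,*b); P=P[P[:,2]>.02]; zt=np.percentile(P[:,2],98); T=P[P[:,2]>zt-.006]
        (x,y),r=cv2.minEnclosingCircle(T[:,:2].astype(np.float32)); print(n,k,'ztop',zt,len(T),'top circ',x,y,r,T.mean(0))
    P,I=box(n,*fl); 
    k=(P[:,2]>.13); P=P[k];I=I[k].astype(int)
    pale=I[:,0]>150
    print(n,'flask pale',pale.sum(),P[pale].mean(0),P[pale].min(0),P[pale].max(0))
    T=P[pale]; c=np.median(T,0)
    T=T[np.linalg.norm(T-T.mean(0),axis=1)<.045]
    # plane fit
    for _ in range(3):
        m=T.mean(0); nrm=np.linalg.svd(T-m)[2][2]; nrm*=np.sign(nrm[2]); e=abs((T-m)@nrm); T=T[e<max(.002,2*e.mean())]
    B=np.linalg.svd(T-m)[2][:2]; q=((T-m)@B.T).astype(np.float32); (cx,cy),r=cv2.minEnclosingCircle(q)
    print(' normal',nrm,'tilt',np.degrees(np.arccos(nrm[2])),'az',np.degrees(np.arctan2(nrm[1],nrm[0])),'center',m+cx*B[0]+cy*B[1],r,len(T))
E
```

```text
scene1 stop ztop 0.11366363845978551 265 top circ 0.5393918752670288 -0.28275254368782043 0.022141801193356514 [ 0.5393 -0.2834  0.111 ]
scene1 bung ztop 0.11358732097791548 386 top circ 0.5154648423194885 -0.061372529715299606 0.03159373253583908 [ 0.5165 -0.0625  0.1109]
scene1 flask pale 246 [0.547  0.2076 0.1583] [0.5131 0.1726 0.13  ] [0.5783 0.2421 0.1733]
 normal [-0.3561 -0.1115  0.9278] tilt 21.912913703631528 az -162.61428253815342 center [0.5461 0.2075 0.1591] 0.03607986494898796 201
side1 stop ztop 0.11210158824275594 220 top circ 0.5361538529396057 -0.28646063804626465 0.023481976240873337 [ 0.536  -0.2875  0.1099]
side1 bung ztop 0.11194516556144728 272 top circ 0.5134521722793579 -0.06392820924520493 0.03209477663040161 [ 0.5133 -0.0667  0.1098]
side1 flask pale 168 [0.5437 0.2056 0.1566] [0.5113 0.1702 0.1302] [0.5754 0.2416 0.1722]
 normal [-0.361  -0.1079  0.9263] tilt 22.13377364180416 az -163.35259261878596 center [0.5435 0.2077 0.1576] 0.037925902754068375 126
```

```bash
python3 - <<'E'
from h import *
import plant; print([a for a in dir(plant) if not a.startswith('_')], getattr(plant,'tip_extent',None))
z=np.load('side1.npz'); X=z['X'];d=z['d']
T=np.array([.2093,.5083]); k=(d>0)&(np.hypot(X[...,0]-T[0],X[...,1]-T[1])<.09)&(X[...,2]>.15)&(X[...,2]<.4)
print(k.sum(),np.percentile(X[k][:,2],[0,.5,1,2,5]))
z=np.load('wrist1.npz'); X=z['X'];d=z['d']
k=(d>0)&(np.hypot(X[...,0]-T[0],X[...,1]-T[1])<.09)&(X[...,2]>.15)
print(k.sum(),np.percentile(X[k][:,2],[0,.5,1,2,5]) if k.any() else '')
# shift to stopper pre-grasp in present tool axes, R from orientation
from scipy.spatial.transform import Rotation as Ro
o=observe(); R=Ro.from_euler('xyz',o['orientation']).as_matrix()
print(R.T@(np.array([.538,-.2845,.22])-o['tool_pos'])); print(R)
E
```

```text
['IKError', 'calibration', 'capture', 'job_done', 'observe', 'tip_extent'] 0.011
1203 [0.21680761 0.22042861 0.22210215 0.22674783 0.23572646]
72731 [0.21631638 0.22625765 0.23275249 0.24363563 0.26680437]
[-0.60585497 -0.60785187  0.00972094]
[[-9.24606681e-01  3.80922965e-01 -4.24374506e-04]
 [ 3.80923193e-01  9.24606323e-01 -8.17803632e-04]
 [ 8.08591672e-05 -9.17800794e-04 -9.99999576e-01]]
```

Call:
apply_moves(
  travel=[
    [-0.03,-0.03,-0.01],
    [-0.07,-0.07,-0.02],
    [-0.11,-0.11,-0.02],
    [-0.15,-0.15,-0.02],
    [-0.19,-0.19,-0.02],
    [-0.23,-0.23,-0.02],
    [-0.27,-0.27,-0.02],
    [-0.31,-0.31,-0.02],
    [-0.35,-0.35,-0.02],
    [-0.39,-0.39,-0.02],
  ],
  turn=[-0.07,-0.14,-0.21,-0.28,-0.35,-0.42,-0.49,-0.56,-0.63,-0.687],
  gripper=1.0,
  newtons=8,
)

```text
time_s: 1.4
tool_pos: [0.4219, -0.0025, 0.2497]
orientation: [-3.142, 0.0, -2.844]
force: [1.0, 0.2, 0.1]
finger_gap: 1.0
finger_force: 0.0
```

```bash
cat >> h.py <<'E'
from scipy.spatial.transform import Rotation as Ro
np.set_printoptions(precision=4,suppress=True)
def to(p):
    o=observe(); R=Ro.from_euler('xyz',o['orientation']).as_matrix()
    print('t',round(o['time_s'],2),'pos',o['tool_pos'],'rpy',o['orientation'],'F',o['force'],'gap',round(o['finger_gap'],3),'q',o['joint_pos'])
    print('shift',R.T@(np.array(p)-o['tool_pos']))
E
python3 -c "
from h import *
to([.538,-.2845,.2])"
```

```text
t 1.4 pos [ 0.4219 -0.0025  0.2497] rpy [-3.1415  0.0003 -2.8435] F [0.9864 0.182  0.1376] gap 1.0 q [-0.1165  0.0887  1.9341  0.0001  1.1185 -1.9854]
shift [-0.0282 -0.3037  0.0498]
```

Call:
apply_moves(
  travel=[
    [-0.003,-0.03,0.0],
    [-0.008,-0.08,0.01],
    [-0.013,-0.13,0.02],
    [-0.018,-0.18,0.03],
    [-0.022,-0.23,0.04],
    [-0.026,-0.27,0.05],
    [-0.028,-0.295,0.055],
    [-0.028,-0.304,0.06],
    [-0.028,-0.304,0.06],
    [-0.028,-0.304,0.06],
  ],
  turn=[0,0,0,0,0,0,0,0,0,0],
)

```text
time_s: 2.65
tool_pos: [0.5369, -0.2824, 0.1899]
orientation: [3.142, 0.0, -2.845]
force: [0.3, 0.8, 0.9]
finger_gap: 0.999
finger_force: 0.0
```

```bash
python3 -c "
from h import *
snap('wrist','w2'); z=np.load('w2.npz');X=z['X'];d=z['d']
k=(d>0)&(X[...,2]>.1)&(X[...,2]<.118)&(np.hypot(X[...,0]-.538,X[...,1]+.2845)<.035)
T=X[k];print(len(T),T.min(0),T.max(0),T.mean(0),cv2.minEnclosingCircle(T[:,:2].astype(np.float32)))
to([.538,-.2845,.1])"
```

```text
1774 [ 0.5151 -0.3052  0.1004] [ 0.5593 -0.2615  0.1118] [ 0.5354 -0.2838  0.1091] ((0.537174642086029, -0.28363674879074097), 0.022271480411291122)
t 2.7 pos [ 0.537  -0.2824  0.19  ] rpy [-3.1414  0.0002 -2.8447] F [ 0.0556 -0.2182 -0.0163] gap 1.002 q [-0.5609  0.4936  1.5383  0.0001  1.1095 -2.4287]
shift [-0.0004 -0.0023  0.09  ]
```

View pics/w2.png

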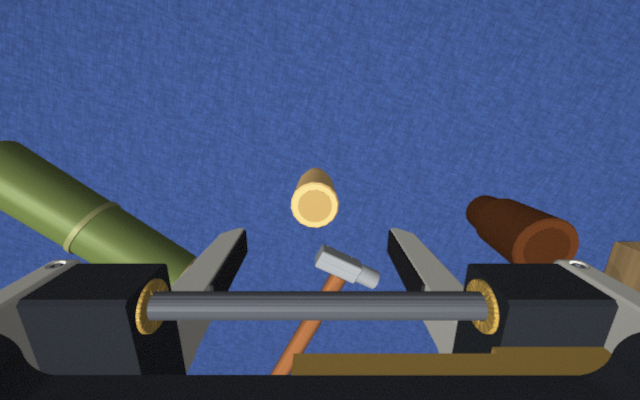

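The wrist view shows the stopper centred between the fingers at (315,205), with the hammer head well below the finger level. I'll descend, grasp near the top and lift.

Call:
apply_moves(
  travel=[
    [0,-0.0015,0.03],
    [0,-0.0015,0.07],
    [0,-0.0015,0.1],
    [0,-0.0015,0.106],
    [0,-0.0015,0.106],
    [0,-0.0015,0.106],
    [0,-0.0015,0.106],
    [0,-0.0015,0.106],
    [0,-0.0015,0.106],
    [0,-0.0015,0.106],
  ],
  turn=[0,0,0,0,0,0,0,0,0,0],
)

```text
time_s: 3.95
tool_pos: [0.5375, -0.2847, 0.0837]
orientation: [-3.142, 0.0, -2.845]
force: [0.6, -0.4, -0.3]
finger_gap: 0.999
finger_force: 0.0
```

Call:
apply_moves(
  travel=[
    [0,0,0],
    [0,0,0],
    [0,0,0],
    [0,0,0],
    [0,0,0],
    [0,0,0],
    [0,0,0],
    [0,0,-0.02],
    [0,0,-0.06],
    [0,0,-0.1],
  ],
  turn=[0,0,0,0,0,0,0,0,0,0],
  gripper=0.3,
  newtons=8,
)

```text
time_s: 5.2
tool_pos: [0.5374, -0.2847, 0.1861]
orientation: [-3.141, 0.0, -2.845]
force: [0.5, 0.0, -0.7]
finger_gap: 0.465
finger_force: 8.0
```

```bash
python3 -c "
from h import *
l=np.array([np.cos(-2.845),np.sin(-2.845),0]);m=np.array([.545,.2075,.158])
print(l); to(m+np.array([0,0,.14])-.02*l)"
```

```text
[-0.9563 -0.2923  0.    ]
t 5.2 pos [ 0.5374 -0.2847  0.1861] rpy [-3.1411  0.0004 -2.8454] F [ 0.4867  0.0478 -0.724 ] gap 0.465 q [-0.5636  0.5003  1.538  -0.      1.1026 -2.4306]
shift [-0.1709  0.4685 -0.1121]
```

Call:
apply_moves(
  travel=[
    [0,0.0,-0.03],
    [-0.01,0.03,-0.08],
    [-0.03,0.08,-0.096],
    [-0.05,0.14,-0.096],
    [-0.07,0.2,-0.096],
    [-0.09,0.26,-0.096],
    [-0.11,0.32,-0.096],
    [-0.13,0.38,-0.096],
    [-0.145,0.43,-0.096],
    [-0.151,0.46,-0.096],
  ],
  turn=[0,0,0,0,0,0,0,0,0,0],
)

```text
time_s: 6.45
tool_pos: [0.5471, 0.2019, 0.281]
orientation: [3.141, 0.001, -2.844]
force: [0.6, 1.1, -1.1]
finger_gap: 0.466
finger_force: 8.0
```

```bash
python3 -c "
from h import *
to([.545,.2075,.268])
for n in('wrist','side'): snap(n,n[0]+'3')
a=cv2.imread('pics/w3.png'); b=cv2.imread('pics/s3.png')[60:260,220:420]
cv2.imwrite('pics/c3.png',np.hstack([a,cv2.resize(b,(400,400))])[:, :1040]); 
cv2.imwrite('pics/c3.png',cv2.resize(cv2.imread('pics/c3.png'),(800,308)))
X=np.load('w3.npz')['X'];im=np.load('w3.npz')['im'].astype(int)
k=(np.linalg.norm(X-[.545,.2075,.158],axis=-1)<.045)&(im[...,0]>140)&(X[...,2]<.18)
T=X[k]
for _ in range(4):
    m=T.mean(0); n=np.linalg.svd(T-m,full_matrices=False)[2][2]; n*=np.sign(n[2]); e=abs((T-m)@n); T=T[e<max(.0015,2*e.mean())]
B=np.linalg.svd(T-m,full_matrices=False)[2][:2]; q=((T-m)@B.T).astype(np.float32); c,r=cv2.minEnclosingCircle(q)
print(len(T),n,m+c[0]*B[0]+c[1]*B[1],r)
"
```

```text
t 6.45 pos [0.5471 0.2019 0.281 ] rpy [ 3.1414  0.0012 -2.8435] F [ 0.5979  1.0571 -1.0792] gap 0.466 q [ 0.2736  0.3651  1.5009  0.0002  1.2743 -1.5953]
shift [0.0004 0.006  0.013 ]
1358 [-0.3539 -0.1118  0.9286] [0.5437 0.2082 0.1572] 0.03582979366183281
```

View pics/c3.png

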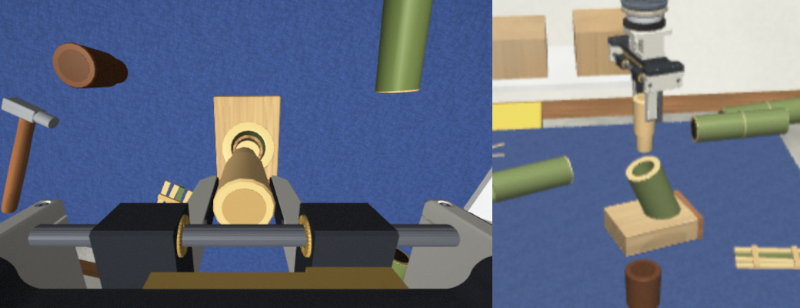

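The wrist view shows the stopper held at (245,200) over the mouth at (247,147); the side inset shows it upright above the flask. Next I'll put the tip into the mouth.

Call:
apply_moves(
  travel=[
    [0.001,0.0065,0.0],
    [0.001,0.0065,0.005],
    [0.001,0.0065,0.015],
    [0.001,0.0065,0.025],
    [0.001,0.0065,0.035],
    [0.001,0.0065,0.042],
    [0.001,0.0065,0.048],
    [0.001,0.0065,0.053],
    [0.001,0.0065,0.055],
    [0.001,0.0065,0.055],
  ],
  turn=[0,0,0,0,0,0,0,0,0,0],
)

```text
time_s: 7.8
tool_pos: [0.5448, 0.2053, 0.2247]
orientation: [3.142, 0.0, -2.845]
force: [-0.6, -0.3, -0.8]
finger_gap: 0.465
finger_force: 8.0
```

```bash
python3 -c "
from h import *
to([.544,.208,.2262])"
```

```text
t 7.8 pos [0.5448 0.2053 0.2247] rpy [ 3.1416  0.     -2.8454] F [-0.6159 -0.2689 -0.8198] gap 0.465 q [ 0.2805  0.414   1.5714  0.      1.1561 -1.5865]
shift [-0.      0.0028 -0.0015]
```

Call:
apply_moves(
  travel=[
    [0.0,0.0028,0.0],
    [0.002,0.0028,0.001],
    [0.006,0.0028,0.003],
    [0.01,0.0028,0.005],
    [0.014,0.0028,0.007],
    [0.018,0.0028,0.009],
    [0.022,0.0028,0.011],
    [0.026,0.0028,0.013],
    [0.0325,0.0028,0.016],
    [0.0325,0.0028,0.016],
  ],
  turn=[0,0,0,0,0,0,0,0,0,0],
  gripper=0.3,
  newtons=4,
)

```text
time_s: 9.05
tool_pos: [0.5124, 0.1984, 0.2084]
orientation: [-3.142, -0.001, -2.845]
force: [0.2, 0.7, -1.4]
finger_gap: 0.467
finger_force: 4.0
```

```bash
python3 -c "
from h import *
to([.544,.208,.2262])
snap('side','s4'); snap('wrist','w4')
a=cv2.imread('pics/w4.png'); b=cv2.imread('pics/s4.png')[100:220,260:380]
cv2.imwrite('pics/c4.png',cv2.resize(np.hstack([a,cv2.resize(b,(400,400),interpolation=2)]),(800,308)))
X=np.load('w4.npz')['X'];im=np.load('w4.npz')['im'].astype(int)
np.save('x.npy',X)
"
```

```text
t 9.05 pos [0.5124 0.1984 0.2084] rpy [-3.1416 -0.0005 -2.8453] F [ 0.2256  0.6808 -1.3803] gap 0.467 q [ 0.2847  0.373   1.6757 -0.      1.0934 -1.5823]
shift [-0.0331 -0.     -0.0178]
```

View pics/c4.png

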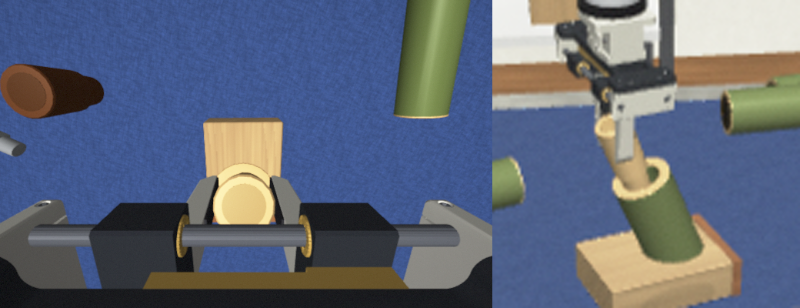

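The side inset shows the stopper now tilted in line with the flask, with its tip in the mouth. In the wrist view its top is at (245,205). I'll measure its tilt.

```bash
cat > tp.py <<'E'
from h import *
def top(tag):
    z=np.load(tag+'.npz');X=z['X'];im=z['im'].astype(int);o=observe();p=o['tool_pos']
    k=(np.hypot(X[...,0]-p[0],X[...,1]-p[1])<.04)&(X[...,2]>p[2])&(X[...,2]<p[2]+.045)&(im[...,0]>150)&(im[...,0]-im[...,2]>40)&(np.mgrid[0:400,0:640][0]<295)
    T=X[k]
    for _ in range(6):
        m=np.median(T,0); n=np.linalg.svd(T-m,full_matrices=False)[2][2]; n*=np.sign(n[2]); e=abs((T-m)@n); T=T[e<max(.001,2*np.median(e))]
    B=np.linalg.svd(T-m,full_matrices=False)[2][:2]; c,r=cv2.minEnclosingCircle(((T-m)@B.T).astype(np.float32)); C=m+c[0]*B[0]+c[1]*B[1]
    l=np.array([np.cos(-2.845),np.sin(-2.845),0]);lv=np.array([-l[1],l[0],0]);a=np.sin(.384)*l+[0,0,np.cos(.384)];pp=np.cos(.384)*l-[0,0,np.sin(.384)]
    M=np.array([.544,.208,.1572]); 
    print(len(T),'n',n,'tilt along l',np.degrees(np.arctan2(n@l,n[2])),'side',np.degrees(n@lv),'top',C,r)
    print('top rel mouth a,p,y',(C-M)@a,(C-M)@pp,(C-M)@lv,' tip',*[(C-M-.11*n)@w for w in(a,pp,lv)])
E
python3 -c "
from tp import *
top('w4')"
```

```text
3524 n [-0.3267 -0.1165  0.9379] tilt along l 20.276171000943048 side 0.9094815727453512 top [0.5098 0.1988 0.2338] 0.02148602157831192
top rel mouth a,p,y 0.08425541517718677 0.004156597119531602 -0.0011837855658265086  tip -0.02568085875191743 0.007468225383628359 -0.002929864838195004
```

Call:
apply_moves(
  travel=[
    [0.001,0,0.0005],
    [0.0025,0,0.001],
    [0.0035,0,0.0014],
    [0.0035,0,0.0014],
    [0.002,-0.001,0.0008],
    [0,-0.001,0],
    [-0.002,-0.001,-0.0008],
    [-0.0035,-0.001,-0.0014],
    [-0.0035,-0.001,-0.0014],
    [-0.0035,-0.001,-0.0014],
  ],
  turn=[0,0,0,0,0,0,0,0,0,0],
)

```text
time_s: 10.4
tool_pos: [0.5164, 0.1986, 0.21]
orientation: [3.142, -0.0, -2.845]
force: [-0.3, -0.5, -1.0]
finger_gap: 0.472
finger_force: 4.0
```

```bash
python3 -c "
from tp import *
snap('wrist','w5');top('w5');to([.544,.208,.2262])"
```

```text
3533 n [-0.2871 -0.0979  0.9529] tilt along l 17.650540978919924 side 0.5551097384771398 top [0.5137 0.199  0.2351] 0.02154354751110077
top rel mouth a,p,y 0.08412723500032677 0.00014651006154494804 -0.0002137280482938334  tip -0.025550591337075188 0.008491485827634966 -0.0012794622393880147
t 10.45 pos [0.5164 0.1986 0.21  ] rpy [-3.1416 -0.0001 -2.8454] F [-0.8697  0.7755 -0.893 ] gap 0.464 q [ 0.2829  0.3779  1.6643 -0.      1.0995 -1.5841]
shift [-0.0291  0.001  -0.0162]
```

Call:
apply_moves(
  travel=[
    [0.002,0,0.001],
    [0.004,0,0.0016],
    [0.006,0,0.0024],
    [0.008,0,0.0032],
    [0.008,0,0.0032],
    [0.008,0,0.0032],
    [0.008,0,0.0032],
    [0.008,0,0.0032],
    [0.008,0,0.0032],
    [0.008,0,0.0032],
  ],
  turn=[0,0,0,0,0,0,0,0,0,0],
)

```text
time_s: 11.7
tool_pos: [0.5089, 0.1962, 0.2068]
orientation: [-3.142, 0.0, -2.845]
force: [0.4, -0.3, -0.4]
finger_gap: 0.469
finger_force: 4.0
```

Call:
apply_moves(
  travel=[
    [0,0,0],
    [0,0,0],
    [0,0,0],
    [-0.002,0,-0.0008],
    [-0.004,0,-0.0016],
    [-0.006,0,-0.0024],
    [-0.0075,0,-0.003],
    [-0.0075,0,-0.003],
    [-0.0075,0,-0.003],
    [-0.0075,0,-0.003],
  ],
  turn=[0,0,0,0,0,0,0,0,0,0],
  gripper=0.3,
  newtons=25,
)

```text
time_s: 12.95
tool_pos: [0.516, 0.1984, 0.2098]
orientation: [3.142, -0.0, -2.845]
force: [0.1, -0.4, -1.4]
finger_gap: 0.46
finger_force: 25.0
```

```bash
python3 -c "
from tp import *
snap('wrist','w6');top('w6');to([.544,.208,.2262])"
```

```text
3528 n [-0.3615 -0.1244  0.924 ] tilt along l 22.466881029218133 side 0.7624223093502834 top [0.5129 0.1988 0.2348] 0.021255483850836754
top rel mouth a,p,y 0.08411016735613691 0.0009784381293198158 -0.0002533736435853213  tip -0.025876466355840597 8.521191346767682e-05 -0.0017171193983556536
t 13.0 pos [0.516  0.1984 0.2098] rpy [ 3.1416 -0.0001 -2.8454] F [-0.1901  0.2526 -1.9081] gap 0.459 q [ 0.2829  0.3772  1.6658  0.      1.0987 -1.5841]
shift [-0.0296  0.001  -0.0164]
```

Call:
apply_moves(
  travel=[
    [-0.001,-0.001,0.0025],
    [-0.002,-0.001,0.005],
    [-0.003,-0.001,0.0075],
    [-0.004,-0.001,0.01],
    [-0.005,-0.001,0.0125],
    [-0.006,-0.001,0.015],
    [-0.007,-0.001,0.0175],
    [-0.008,-0.001,0.02],
    [-0.008,-0.001,0.02],
    [-0.008,-0.001,0.02],
  ],
  turn=[0,0,0,0,0,0,0,0,0,0],
)

```text
time_s: 14.25
tool_pos: [0.524, 0.1998, 0.1899]
orientation: [-3.142, 0.0, -2.845]
force: [0.8, -1.0, -1.2]
finger_gap: 0.462
finger_force: 25.0
```

```bash
python3 -c "
from tp import *
snap('wrist','w7');top('w7');to([.544,.208,.2262])"
```

```text
3571 n [-0.3618 -0.1274  0.9235] tilt along l 22.538676416097527 side 0.922746605672777 top [0.521  0.2001 0.2149] 0.021325133740901947
top rel mouth a,p,y 0.06258479380566809 0.0008775067567049787 0.0008337086924220893  tip -0.04739610751532378 -0.0001534967850442946 -0.0009378376149430028
t 14.3 pos [0.524  0.1998 0.1899] rpy [-3.1416  0.0001 -2.8454] F [ 0.8309 -0.2474 -0.7674] gap 0.464 q [ 0.2813  0.414   1.6644 -0.      1.0631 -1.5857]
shift [-0.0215  0.002  -0.0363]
```

Call:
apply_moves(
  travel=[
    [-0.001,0,0.0025],
    [-0.002,0,0.005],
    [-0.003,0,0.0075],
    [-0.004,0,0.01],
    [-0.005,0,0.0125],
    [-0.006,0,0.014],
    [-0.006,0,0.014],
    [-0.006,0,0.014],
    [-0.006,0,0.014],
    [-0.006,0,0.014],
  ],
  turn=[0,0,0,0,0,0,0,0,0,0],
)

```text
time_s: 15.55
tool_pos: [0.5297, 0.2016, 0.1759]
orientation: [3.142, 0.0, -2.845]
force: [-0.1, -0.5, -1.5]
finger_gap: 0.459
finger_force: 25.0
```

Call:
apply_moves(
  travel=[
    [0,0,0],
    [0,0,0],
    [0,0,0],
    [0,0,0],
    [0,0,0],
    [0,0,0],
    [0,0,0],
    [0,0,-0.02],
    [0,0,-0.05],
    [0,0,-0.08],
  ],
  turn=[0,0,0,0,0,0,0,0,0,0],
  gripper=0.75,
)

```text
time_s: 16.8
tool_pos: [0.5296, 0.2015, 0.2567]
orientation: [-3.142, -0.0, -2.845]
force: [-0.1, 0.0, -0.2]
finger_gap: 0.749
finger_force: 0.0
```

```bash
python3 -c "
from tp import *
to([.544,.208,.2262])
snap('side','s8'); snap('wrist','w8')
a=cv2.imread('pics/w8.png'); b=cv2.imread('pics/s8.png')[100:220,260:380]
cv2.imwrite('pics/c8.png',cv2.resize(np.hstack([a,cv2.resize(b,(400,400),interpolation=2)]),(800,308)))
"
```

```text
t 16.8 pos [0.5296 0.2015 0.2567] rpy [-3.1416 -0.0003 -2.8454] F [-0.1014  0.0063 -0.1527] gap 0.749 q [ 0.2815  0.3551  1.5758 -0.      1.211  -1.5855]
shift [-0.0157  0.002   0.0305]
```

View pics/c8.png

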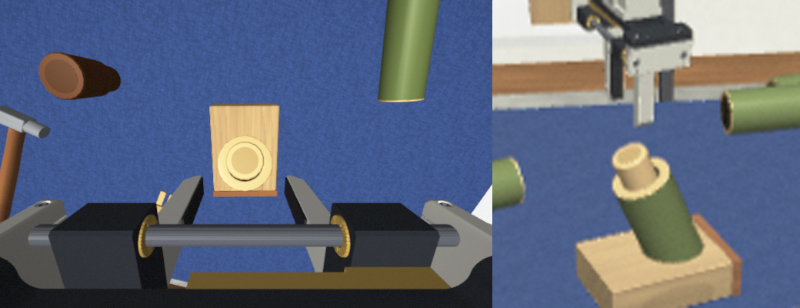

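The stopper stands free in the seal. Its top is at (244,160) in the wrist view, proud of the rim. Now I'll measure where its top face is.

```bash
cat > tq.py <<'E'
from h import *
l=np.array([np.cos(-2.845),np.sin(-2.845),0]);lv=np.array([-l[1],l[0],0]);a=np.sin(.384)*l+[0,0,np.cos(.384)];pp=np.cos(.384)*l-[0,0,np.sin(.384)]
M=np.array([.544,.208,.1572])
def topq(tag,lo=.02,hi=.05):
    X=np.load(tag+'.npz')['X'];Q=(X-M)@np.stack([a,pp,lv]).T
    rr=np.hypot(Q[...,1],Q[...,2])
    k=(rr<.028)&(Q[...,0]>lo)&(Q[...,0]<hi); q=Q[k]; h=np.median(q[rr[k]<.018][:,0]); q=q[abs(q[:,0]-h)<.003]
    c,r=cv2.minEnclosingCircle(q[:,1:].astype(np.float32)); print('proud',h,'centre p,lv',c,r)
    k=(rr>.025)&(rr<.034)&(abs(Q[...,0])<.006); print('rim a',np.median(Q[k][:,0]),k.sum())
    C=M+h*a+c[0]*pp+c[1]*lv; print('C',C); return C
E
python3 -c "
from tq import *
C=topq('w8')
# fingertip +x(-l) edge at C: tip centre 7.5mm toward l ; TCP 11 above; 15 mm standoff along a
to(C+.007*l+[0,0,.011]+.015*a); print(l,a)"
```

```text
proud 0.03619857747388794 centre p,lv (0.0019624996930360794, -0.00019606249406933784) 0.021957462653517723
rim a 0.00020165130009838458 1549
C [0.5292 0.2037 0.19  ]
t 16.9 pos [0.5309 0.2019 0.2589] rpy [-3.1415  0.0052 -2.8453] F [ 0.5705  0.2682 -0.3627] gap 0.754 q [ 0.2815  0.3529  1.5733  0.      1.2101 -1.5855]
shift [0.0139 0.0022 0.0439]
[-0.9563 -0.2923  0.    ] [-0.3583 -0.1095  0.9272]
```

Call:
apply_moves(
  travel=[
    [0,0,0],
    [0,0,0],
    [0.005,0.002,0],
    [0.014,0.002,0],
    [0.014,0.002,0],
    [0.014,0.002,0.01],
    [0.014,0.002,0.03],
    [0.014,0.002,0.04],
    [0.014,0.002,0.04],
    [0.014,0.002,0.04],
  ],
  turn=[0,0,0,0,0,0,0,0,0,0],
  gripper=0.0,
  newtons=25,
)

```text
time_s: 18.15
tool_pos: [0.5161, 0.1995, 0.2163]
orientation: [3.142, 0.001, -2.845]
force: [0.1, 0.7, 0.1]
finger_gap: 0.003
finger_force: 0.0
```

```bash
python3 -c "
from tq import *
to(np.array([.5292,.2037,.19])+.007*l+[0,0,.011])"
```

```text
t 18.15 pos [0.5161 0.1995 0.2163] rpy [ 3.1416  0.0008 -2.8454] F [0.0804 0.6645 0.103 ] gap 0.003 q [ 0.2847  0.3704  1.6583  0.      1.1121 -1.5823]
shift [-0.0068  0.0002  0.0153]
```

Call:
apply_moves(
  travel=[
    [-0.0015,0,0.0037],
    [-0.003,0,0.0074],
    [-0.0045,0,0.0111],
    [-0.0056,0,0.0139],
    [-0.006,0,0.0148],
    [-0.0066,0,0.0162],
    [-0.007,0,0.0173],
    [-0.0074,0,0.0184],
    [-0.0078,0,0.0194],
    [-0.0082,0,0.0204],
  ],
  turn=[0,0,0,0,0,0,0,0,0,0],
)

```text
time_s: 19.4
tool_pos: [0.5237, 0.2019, 0.196]
orientation: [3.142, 0.001, -2.845]
force: [-2.3, 0.3, 5.6]
finger_gap: 0.003
finger_force: 3.5
```

```bash
python3 -c "
from tq import *
to(np.array([.5292,.2037,.19])+.007*l+[0,0,.011]-.024*a);F=observe()['force'];print(F@a,F@pp,F@lv)"
```

```text
t 19.4 pos [0.5237 0.2019 0.196 ] rpy [ 3.1416  0.0006 -2.8453] F [-2.3047  0.3308  5.6366] gap 0.003 q [ 0.285   0.4074  1.6576  0.      1.0759 -1.5821]
shift [-0.0078  0.0001  0.0173]
6.015641068496079 -0.15775348260877245 -0.9898975721976778
```

Call:
apply_moves(
  travel=[
    [-0.0006,0,0.0014],
    [-0.0012,0,0.0028],
    [-0.0018,0,0.0044],
    [-0.0024,0,0.006],
    [-0.003,0,0.0074],
    [-0.0036,0,0.009],
    [-0.0042,0,0.0104],
    [-0.0047,0,0.0117],
    [-0.0053,0,0.013],
    [-0.0055,0,0.0136],
  ],
  turn=[0,0,0,0,0,0,0,0,0,0],
)

```text
time_s: 20.65
tool_pos: [0.529, 0.2034, 0.1824]
orientation: [3.142, 0.0, -2.845]
force: [-2.6, -0.7, 6.1]
finger_gap: 0.003
finger_force: 3.5
```

```bash
python3 -c "
from tq import *
to(np.array([.5292,.2037,.19])+.007*l+[0,0,.011]-.024*a);F=observe()['force'];print(F@a,F@pp,F@lv)
snap('wrist','w9');topq('w9',.003,.035)"
```

```text
t 20.65 pos [0.529  0.2034 0.1824] rpy [ 3.1416  0.0004 -2.8454] F [-2.6393 -0.6849  6.0897] gap 0.003 q [ 0.285   0.433   1.6557  0.      1.0525 -1.5819]
shift [-0.0023  0.0002  0.0036]
6.666811307805026 0.24442007424945522 -0.1163492694251799
proud 0.029138572611737017 centre p,lv (0.0135270394384861, -0.001181076280772686) 0.014292674139142036
rim a 0.00025188520757414286 1878
C [0.5212 0.2023 0.1791]
```

Call:
apply_moves(
  travel=[
    [-0.0002,0,0.0004],
    [-0.0003,0,0.0008],
    [-0.0005,0,0.0012],
    [-0.0006,0,0.0015],
    [-0.0007,0,0.0018],
    [-0.0009,0,0.0022],
    [-0.001,0,0.0025],
    [-0.0011,0,0.0028],
    [-0.0011,0,0.0028],
    [-0.0011,0,0.0028],
  ],
  turn=[0,0,0,0,0,0,0,0,0,0],
)

```text
time_s: 21.95
tool_pos: [0.53, 0.2038, 0.1797]
orientation: [3.142, 0.001, -2.845]
force: [-2.6, -1.3, 6.4]
finger_gap: 0.007
finger_force: 3.3
```

Call:
apply_moves(
  travel=[
    [-0.0001,0,0.0001],
    [-0.0001,0,0.0002],
    [-0.0001,0,0.0003],
    [-0.0002,0,0.0004],
    [-0.0002,0,0.0005],
    [-0.0002,0,0.0006],
    [-0.0003,0,0.0007],
    [-0.0003,0,0.0007],
    [-0.0003,0,0.0007],
    [-0.0003,0,0.0007],
  ],
  turn=[0,0,0,0,0,0,0,0,0,0],
)

```text
time_s: 23.2
tool_pos: [0.5303, 0.2039, 0.179]
orientation: [3.142, 0.001, -2.845]
force: [-3.0, -1.4, 5.6]
finger_gap: 0.007
finger_force: 3.4
```

```bash
cat > f.py <<'E'
from tq import *
o=observe();F=o['force'];print(round(o['time_s'],2),o['tool_pos'],'Fa',F@a,'Fp',F@pp,'proud',(o['tool_pos']-np.array([.5224,.2016,.201]))@a+.0362)
E
python3 f.py
```

```text
23.2 [0.5303 0.2039 0.179 ] Fa 6.452961402477066 Fp 0.9155462179248354 proud 0.012696858992615603
```

Call:
apply_moves(
  travel=[
    [-0.0001,0,0.0001],
    [-0.0001,0,0.0002],
    [-0.0001,0,0.0003],
    [-0.0002,0,0.0004],
    [-0.0002,0,0.0005],
    [-0.0002,0,0.0006],
    [-0.0003,0,0.0007],
    [-0.0003,0,0.0007],
    [-0.0003,0,0.0007],
    [-0.0003,0,0.0007],
  ],
  turn=[0,0,0,0,0,0,0,0,0,0],
)

```text
time_s: 24.45
tool_pos: [0.5306, 0.204, 0.1783]
orientation: [3.142, 0.001, -2.845]
force: [-2.8, -0.1, 6.4]
finger_gap: 0.003
finger_force: 3.4
```

Call:
apply_moves(
  travel=[
    [-0.0001,0,0.0001],
    [-0.0001,0,0.0002],
    [-0.0001,0,0.0003],
    [-0.0002,0,0.0004],
    [-0.0002,0,0.0005],
    [-0.0002,0,0.0006],
    [-0.0003,0,0.0007],
    [-0.0003,0,0.0007],
    [-0.0003,0,0.0007],
    [-0.0003,0,0.0007],
  ],
  turn=[0,0,0,0,0,0,0,0,0,0],
)

```text
time_s: 25.7
tool_pos: [0.5309, 0.2041, 0.1776]
orientation: [3.142, 0.001, -2.845]
force: [-1.7, -0.6, 6.7]
finger_gap: 0.006
finger_force: 3.4
```

Call:
apply_moves(
  travel=[
    [-0.0001,0,0.0001],
    [-0.0001,0,0.0002],
    [-0.0001,0,0.0003],
    [-0.0002,0,0.0004],
    [-0.0002,0,0.0005],
    [-0.0002,0,0.0006],
    [-0.0003,0,0.0007],
    [-0.0003,0,0.0007],
    [-0.0003,0,0.0007],
    [-0.0003,0,0.0007],
  ],
  turn=[0,0,0,0,0,0,0,0,0,0],
)

```text
time_s: 26.95
tool_pos: [0.5311, 0.2042, 0.1769]
orientation: [3.142, 0.001, -2.845]
force: [-2.9, 0.2, 7.0]
finger_gap: 0.003
finger_force: 3.9
```

Call:
apply_moves(
  travel=[
    [-0.0001,0,0.0001],
    [-0.0001,0,0.0002],
    [-0.0001,0,0.0003],
    [-0.0002,0,0.0004],
    [-0.0002,0,0.0005],
    [-0.0002,0,0.0006],
    [-0.0003,0,0.0007],
    [-0.0003,0,0.0007],
    [-0.0003,0,0.0007],
    [-0.0003,0,0.0007],
  ],
  turn=[0,0,0,0,0,0,0,0,0,0],
)

```text
time_s: 28.2
tool_pos: [0.5313, 0.2042, 0.1767]
orientation: [3.142, 0.0, -2.845]
force: [-6.2, -1.8, 12.7]
finger_gap: 0.005
finger_force: 7.0
```

The push has risen to 14 N and the motion has stopped. I'll press up to about 20 N.

Call:
apply_moves(
  travel=[
    [0,0,0.0001],
    [-0.0001,0,0.0002],
    [-0.0001,0,0.0003],
    [-0.0001,0,0.0004],
    [-0.0001,0,0.0004],
    [-0.0001,0,0.0004],
    [-0.0001,0,0.0004],
    [-0.0001,0,0.0004],
    [-0.0001,0,0.0004],
    [-0.0001,0,0.0004],
  ],
  turn=[0,0,0,0,0,0,0,0,0,0],
)

```text
time_s: 29.45
tool_pos: [0.5314, 0.2042, 0.1766]
orientation: [3.142, 0.0, -2.845]
force: [-7.0, -2.6, 15.6]
finger_gap: 0.003
finger_force: 8.8
```

```bash
python3 f.py
```

```text
29.45 [0.5314 0.2042 0.1766] Fa 17.276386470833557 Fp 1.0666127968033738 proud 0.010104394139009248
```

Call:
apply_moves(
  travel=[
    [0,0,0.0001],
    [-0.0001,0,0.0002],
    [-0.0001,0,0.0003],
    [-0.0002,0,0.0005],
    [-0.0002,0,0.0005],
    [-0.0002,0,0.0005],
    [-0.0002,0,0.0005],
    [-0.0002,0,0.0005],
    [-0.0002,0,0.0005],
    [-0.0002,0,0.0005],
  ],
  turn=[0,0,0,0,0,0,0,0,0,0],
)

```text
time_s: 30.7
tool_pos: [0.5315, 0.2043, 0.1765]
orientation: [-3.142, 0.0, -2.845]
force: [-9.3, -2.3, 20.6]
finger_gap: 0.0
finger_force: 11.2
```

```bash
python3 f.py
```

```text
30.7 [0.5315 0.2043 0.1765] Fa 22.6473969601698 Fp 1.1942445508246313 proud 0.00996146664912766
```

It holds at 22.6 N without moving, so it is home. I'll take the hand away.

Call:
apply_moves(
  travel=[
    [0.001,0,-0.0025],
    [0.004,0,-0.01],
    [0.01,0,-0.025],
    [0.012,0,-0.05],
    [0.012,0,-0.08],
    [0.012,0,-0.11],
    [0.012,0,-0.13],
    [0.012,0,-0.14],
    [0.012,0,-0.14],
    [0.012,0,-0.14],
  ],
  turn=[0,0,0,0,0,0,0,0,0,0],
)

```text
time_s: 31.95
tool_pos: [0.5198, 0.2006, 0.3138]
orientation: [3.142, -0.001, -2.845]
force: [0.1, 1.3, 0.9]
finger_gap: 0.005
finger_force: 0.0
```

```bash
python3 -c "
from tq import *
snap('wrist','w10');topq('w10',.001,.03);snap('scene','sc10');print(observe()['force'])
a=cv2.imread('pics/w10.png');b=cv2.imread('pics/sc10.png');cv2.imwrite('pics/c10.png',cv2.resize(np.hstack([a,b]),(800,250)))"
```

```text
proud 0.009395978258523873 centre p,lv (0.001312510808929801, -3.880041549564339e-05) 0.02190489135682583
rim a 0.00018432107317031203 1049
C [0.5395 0.2067 0.1654]
[ 0.053  -0.7115  0.0586]
```

View pics/c10.png

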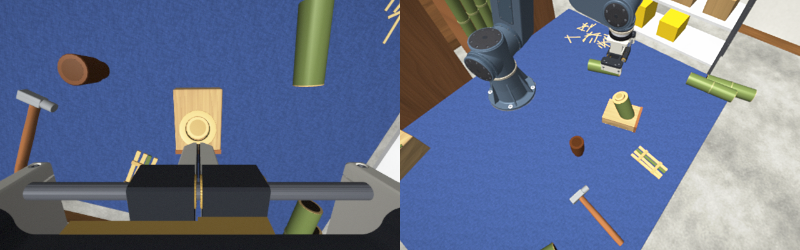

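The stopper, at (198,127) in the wrist view, stands 9.4 mm proud and nothing else has moved. I'll hand in.

```bash
python3 -c "
from plant import *
print(job_done())"
```

```text
the job is handed in; nothing more can be done
None
```

The stopper was set in the seal and let go, standing 36 mm proud of the rim. It was then pressed home, stopping under a push of about 22 N with 9.4 mm left proud; the hand is clear, nothing else was moved, and the job was handed in at about 32 s.

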